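# Strip down a laser-welding set-up

## Robot

A 6-joint arm with a two-finger parallel gripper is mounted at the origin on the work surface. World frame = base frame: x ahead of the robot, y to its left, z up, the work surface at z = 0. Lengths are in mm, angles in rad, forces in N, time in s.
With the tool pointing down it reaches from about 275 to 825 mm from the base axis. Payload 4.9 kg.
Tool frame: the origin (TCP) lies between the finger pads; the fingertips stand 19 mm ahead of it and the grasp point (between the pads) is the TCP (robot.tcp_to_tips is the distance from the TCP to the fingertips, in mm); z points along the fingers, y is the line along which they close (so a half turn about z gives the same grasp; the last joint's range is limited). The gripper opens to 85 mm and grips with 20 to 120 N. Pads are 22 mm wide; open, the fingers measure 114 mm over their backs; the gripper's body (76 mm by 85 mm) begins 54 mm behind the grasp point. The pads swing forward as they close: fully open they stand 13 mm farther back than shut.
Start: joints at [-1.44, 0.326, -0.193, 1.052, 0, 1.437], TCP at [143.955, -530.844, 225.081] pointing down, gripper open.
Joint ranges: [-2.65, 2.65], [-0.97, 1.79], [-1.3, 1.35], [-1.93, 2.1], [-1.47, 1.37], [-3.14, 3.14]. Speed limits (rad/s): [2.57, 2.57, 3.14, 3.14, 3.14, 3.14].

## Interface

Orientations are given as [roll, pitch, yaw] about the fixed x, y, z axes, in that order (R = Rz(yaw) Ry(pitch) Rx(roll)).
In Python, from workcell import telemetry, grab_frame, job_done, robot gives the robot as it stands.
- The arm moves only by the tool servo_tool, never from a script. Its argument "commands" is a list of rows, each a list of 3 entries, a list of its own where there are three numbers: the turn, a rotation vector about the tool's x, y, z in rad, then the shift along the tool's x, y, z in cm, then the finger opening in cm, from 0 to 8.54. A call has 1 to 20 rows; each row shifts and turns the commanded pose from where the row before left it, along the tool's axes as they then stand; what a row does not reach is not made up. A row lasts 1/8 s, in which the tool goes at most 62.5 mm and 10.7 degrees, less where a joint would pass 70% of its speed; a pose out of reach is approached as far as the arm can. A call with a gripper value outside its range is refused whole. The fingers move at their own pace and stop on an object; the grip force is fixed at half the most. Time passes only in rows, so rows that do not move let the fingers close. It gives the time, the measured TCP pose, the force, the opening and the grip force at its end, in the units of the state.
- telemetry.get_obs(): the state, without advancing time (a new reading comes with each control period).
- grab_frame(name): name is "scene" or "top" or "wrist"; returns a dict with "frame" (480x640x3 uint8, red, green, blue), "vertical_fov" (degrees; the focal length in pixels is half the picture's height over the tangent of half this angle, whatever the lens; pixels are square), "cx", "cy" (the principal point, pixels), "distortion" ([k1, k2, p1, p2, k3] as OpenCV has them; the pictures are not rectified), "R" (3x3) and "t" (3): a world point X has camera coordinates R X + t; the wrist camera has in their place "T_tool_cam" (4x4, takes a point from camera to tool coordinates, whose origin is the TCP and whose axes are the flange's). Camera axes: x right, y down, z forward; pixel columns grow to the right and rows downward; lengths in mm; the calibration is good to about 2 mm. A picture is of the moment at which its call begins: read the wrist's pose just before it. There is no depth.
- job_done(): hands the job in; it is judged then, once.
The state is a dict: "t": time; "joints": joint angles; "joint_velocities": joint speeds; "joint_torque": joint torques, N m; "ee_pos": TCP position; "tool_rot": TCP orientation; "contact_force": force on the tool from outside, world axes, zero at the start; "moment": the same for the moment, N m; "finger_gap": finger opening in mm; "grasp_force": force on a finger pad.
Only numpy, scipy, OpenCV 4.12 (cv2) and the standard library are available. Lean on these libraries where they do the work, as an engineer would, in place of code of your own. Each camera call takes 0.05 s, during which the arm holds its last target. There are 200 camera calls.

## Task

The weld on the shaft is finished, so take the set-up apart: lay the shaft in the notches of the white cradle, set the V-block upright and square in its wooden case with its groove running lengthwise, and put the round bored stop over the pin of the spindle stand, right down on its base. When the riser plate is bare, lay it square on the black rest, inside the lips and flat on both rubber bars. Lower each thing into place rather than dropping it, and leave the white bottle and the black eyepiece standing where they are.

Things in the scene. Friction and masses are not known exactly. Their poses are not given: they have to be found in the camera images.
- shaft: Bright steel stepped shaft, level in the V-block's groove, 96 mm long: middle part 28 mm dia x 68 mm, each end 18 mm dia x 14 mm; straw-tinted weld band near one end. About 0.4 kg. Origin mid-length on its axis; y along it; either way round is right. As it lies, its axis is 46.8 mm above the V-block's underside, 6.8 mm above its top.
- vblock: Dark steel V-block, 44 mm (x) by 56 mm (y) by 40 mm high, with a 90 degree groove in the top along its y, 26 mm wide and 13 mm deep. About 0.55 kg. Origin at the centre of its underside, z up. It stands on one half of the riser plate, carries the shaft, its y along the plate's y to within 0.05 rad.
- stop: Round bright steel stop: a thick ring standing on end, 50 mm outside diameter, 28 mm through bore, 45 mm high. About 0.45 kg. Origin at the centre of its underside, z up the bore. It stands on the other half of the riser plate.
- riser: Aluminium riser plate under the whole set-up, 60 mm (x) by 144 mm (y) by 20 mm thick, lying on the table. About 0.45 kg. Origin at the centre of its underside, y lengthwise. The V-block and the stop stand on it about 40 mm either side of its middle along y; which one is on which side varies.
- cradle: White plastic cradle, fixed: base 64 (x) x 84 (y) x 8 mm; two upright ribs 8 mm thick at y = +-22 mm, tops 40 mm above the table, each with a 90 degree V notch 30 mm wide, 15 mm deep. Origin: centre of underside. The shaft lies along the cradle's y across both notches, middle over middle, its axis then 44.8 mm above the origin.
- case: Open wooden case with a cork floor, fixed: outside 74 mm (x) by 86 mm (y), walls 6 mm thick and 14 mm high, inside 62 by 74 mm, the floor 5 mm above the table. Origin at the centre of its underside, y lengthwise. Place of the V-block, its groove along the case's y.
- spindle: Spindle stand, fixed: round grey base, 76 mm diameter and 10 mm high, with an upright steel pin in the centre, 12 mm diameter with a tapered tip, its top 37 mm above the table. Origin at the centre of its underside. Place of the round stop, which goes over the pin and down on the base.
- rest: Black plate rest, fixed; base 92 (x) x 176 (y) x 6 mm. Two rubber bars across it at y = +-48 mm (66 along x, 20 along y), tops 24 mm above the table. Lips 34 mm high: one per end, inner faces at y = +-81 mm; two per long side, 16 mm long at the bars, inner faces at x = +-39 mm, open between for fingers. Origin: centre of underside, y lengthwise. The riser plate lies on the bars, lengthwise.
- bottle: White closed plastic bottle, 48 mm diameter and 95 mm high, standing loose beyond the set-up; to be left alone. Origin at the centre of its underside.
- eyepiece: Black microscope eyepiece, 38 mm diameter and 42 mm high, standing loose beyond the set-up; to be left alone. Origin at the centre of its underside.
There are look-alikes about, which are no part of the job. What is shaped like the stop but yellow is not meant.

How it is judged (in metres and radians):
At the end, for the whole second after the job is handed in: All at rest: shaft in both cradle notches (12 mm of middle, 0.1 rad); V-block upright on the case floor (13 mm of centre, 0.2 rad of square); stop over the pin, down on the base (4 mm height, 12 mm); plate flat on the rest's bars (4 mm height, 14 mm of centre, 0.2 rad of square) (horizontal distance between shaft and cradle below 0.012 m and z of shaft in the frame of cradle between 0.04 and 0.049 m and angle between the y axis of shaft and the y axis of cradle, either way round below 0.1 rad and horizontal distance between vblock and case below 0.013 m and z of vblock in the frame of case between 0.001 and 0.009 m and angle between each of vblock, stop's own z axis and vertical below 0.1 rad and angle between the y axis of vblock and the y axis of case, either way round below 0.2 rad and horizontal distance between stop and spindle below 0.012 m and z of stop in the frame of spindle between 0.006 and 0.014 m and horizontal distance between riser and rest below 0.014 m and z of riser in the frame of rest between 0.02 and 0.028 m and angle between riser's own z axis and vertical below 0.06 rad and angle between the y axis of riser and the y axis of rest, either way round below 0.2 rad and linear speed of each of shaft, vblock, stop, riser below 0.02 m/s); the robot touches nothing.
It fails at once if the bottle is moved more than 30 mm or tipped (distance of bottle from where it was at the start of the episode above 0.03 m or angle between bottle's own z axis and vertical above 0.5 rad).
It fails at once if the eyepiece is moved more than 30 mm or tipped (distance of eyepiece from where it was at the start of the episode above 0.03 m or angle between eyepiece's own z axis and vertical above 0.5 rad).
It fails at once if the shaft, V-block, stop or riser plate is dropped (free of the fingers and faster than 0.6 m/s) ((contact force between shaft and the fingers below 0.1 N and linear speed of shaft above 0.6 m/s) or (contact force between vblock and the fingers below 0.1 N and linear speed of vblock above 0.6 m/s) or (contact force between stop and the fingers below 0.1 N and linear speed of stop above 0.6 m/s) or (contact force between riser and the fingers below 0.1 N and linear speed of riser above 0.6 m/s)).
It also fails if it takes over 120 s, if anything falls off the work surface, if the arm or the gripper's body presses on something with over 40 N, if the wrist force passes 120 N, or if a joint passes its speed limit or range.

## Working session

There is one attempt and no reset: what is moved stays moved. The work goes in short steps, Python scripts to look and compute and a tool call to move; the robot and the scene stay as the last step left them, time stands still between calls to the robot, and variables do not carry over. Pictures are saved under pics/ and viewed, at most 14 in all, crops included, and the job is handed in when it is done.

Besides the shell and the picture viewer there is one more tool, called after ">>>" by a JSON object that holds its "api" and its "payload", one argument or row to a line. servo_tool: Moves the arm, as the interface text tells. Its arguments: {"type":"object","properties":{"commands":{"type":"array","items":{"type":"array"}}},"required":["commands"]}

```bash
ls; mkdir -p pics
cat > h.py <<'E'
import numpy as np, cv2, json
from workcell import telemetry, grab_frame, job_done, robot
from scipy.spatial.transform import Rotation as Ro
def K(f):
    fl=240/np.tan(np.radians(f["vertical_fov"])/2)
    return np.array([[fl,0,f["cx"]],[0,fl,f["cy"]],[0,0,1.]])
def shot(n,save=None):
    o=telemetry.get_obs(); f=grab_frame(n)
    if n=="wrist":
        T=np.eye(4); T[:3,:3]=Ro.from_euler('xyz',o["tool_rot"]).as_matrix(); T[:3,3]=o["ee_pos"]
        C=np.linalg.inv(T@np.array(f["T_tool_cam"])); f["R"]=C[:3,:3]; f["t"]=C[:3,3]
    f["R"]=np.array(f["R"]);f["t"]=np.array(f["t"])
    if save: cv2.imwrite("pics/"+save+".png",f["frame"][:,:,::-1])
    return f
def ray(f,p,z):
    p=np.array(p,float).reshape(-1,1,2)
    u=cv2.undistortPoints(p,K(f),np.array(f["distortion"],float))[:,0]
    d=np.c_[u,np.ones(len(u))]@f["R"]; c=-f["R"].T@f["t"]
    return c+d*((z-c[2])/d[:,2])[:,None]
def proj(f,X):
    return cv2.projectPoints(np.array(X,float).reshape(-1,3),cv2.Rodrigues(f["R"])[0],f["t"],K(f),np.array(f["distortion"],float))[0][:,0]
E
python3 -c "
from h import *
for n in('scene','top','wrist'):
    f=shot(n,n+'0');print(n,-f['R'].T@f['t'],f['R'][2],f['vertical_fov'])
o=telemetry.get_obs();print(o['ee_pos'],o['tool_rot'],o['t'],o['finger_gap'])
print(grab_frame('wrist')['T_tool_cam'])"
```

```text
pics
scene [1128.02257455  -63.27794886  764.65746858] [-0.64357003  0.07231647 -0.76196322] 47.88527158985319
top [451.55177849 -11.01618837 991.30735038] [ 0.08609434  0.01358794 -0.99619432] 55.28602903305065
wrist [ 222.59839697 -509.67965096  373.49718825] [-0.30303263 -0.08284208 -0.94937264] 67.95530058774538
[ 143.88062195 -530.35378692  224.4603008 ] [-3.14021208e+00 -1.92794516e-04  2.64778882e-01] 0.15 85.51490365466121
[[ 1.76616245e-03 -9.49302619e-01 -3.14358741e-01  8.13964653e+01]
 [ 9.99997048e-01  1.15196875e-03  2.13956285e-03  4.76040416e-01]
 [-1.66896117e-03 -3.14361592e-01  9.49301851e-01 -1.49101469e+02]
 [ 0.00000000e+00  0.00000000e+00  0.00000000e+00  1.00000000e+00]]
```

View pics/top0.png

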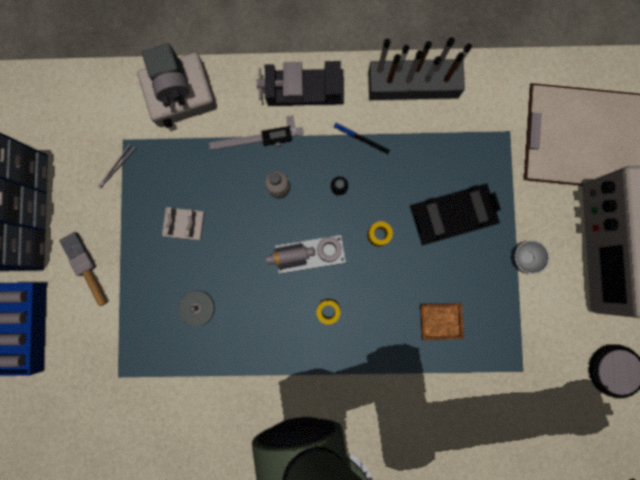

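View pics/scene0.png

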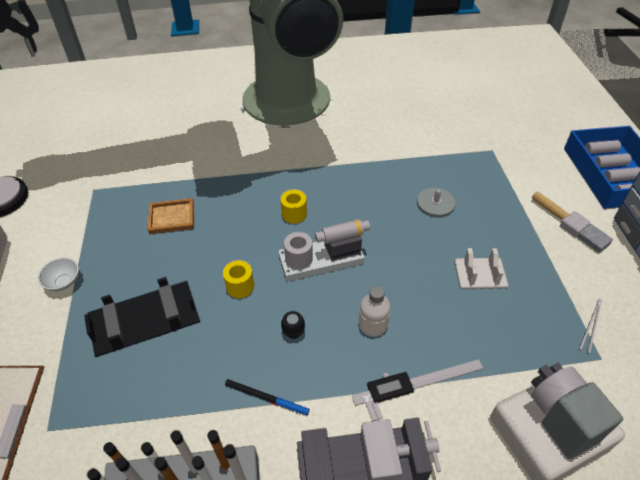

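The top view shows the set-up at (305,253) with the shaft on its left half and the stop on its right. The cradle is at (183,223), the spindle at (196,308), the rest at (455,214), the case at (441,321), the bottle at (277,184) and the eyepiece at (340,185). The two yellow rings are look-alikes.

```bash
cat > m.py <<'E'
from h import *
f=shot("top"); im=f["frame"]
hsv=cv2.cvtColor(im,cv2.COLOR_RGB2HSV)
for n,p,z in [("cradle",(183,223),8),("spindle",(196,308),10),("rest",(455,214),6),("case",(441,321),14),("riser",(309,253),20),("shaft",(290,256),67),("stop",(329,249),65),("bottle",(277,184),60),("eyep",(340,185),42),("y1",(381,233),45),("y2",(328,312),45)]:
    print(n,ray(f,p,z)[0].round(0))
def crop(f,n,x0,y0,w,h,s):
    cv2.imwrite("pics/%s.png"%n,cv2.resize(f["frame"][y0:y0+h,x0:x0+w,::-1],None,fx=s,fy=s,interpolation=cv2.INTER_CUBIC))
crop(f,"topc",150,160,180,130,4.4)
# mat background difference
mat=np.median(im[340:370,220:270].reshape(-1,3),0); print(mat)
d=np.abs(im.astype(int)-im[200:210,370:378].reshape(-1,3).mean(0)).sum(2)
m=(d>45).astype(np.uint8)
m[:135]=0;m[375:]=0;m[:,:125]=0;m[:,510:]=0
for c in cv2.findContours(m,cv2.RETR_EXTERNAL,cv2.CHAIN_APPROX_NONE)[0]:
    if cv2.contourArea(c)>150:
        r=cv2.minAreaRect(c); b=cv2.boxPoints(r); w=ray(f,b,0)
        print(np.round(r[0],1),np.round(r[1],1),round(r[2],1),'| ctr0',ray(f,r[0],0)[0,:2].round(1),'sides',np.linalg.norm(w[1]-w[0]).round(1),np.linalg.norm(w[2]-w[1]).round(1),'ang',np.degrees(np.arctan2(*(w[1]-w[0])[[1,0]])).round(1))
E
python3 m.py
```

```text
cradle [587. 288.   8.]
spindle [404. 258.  10.]
rest [ 596. -301.    6.]
case [ 369. -260.   14.]
riser [516.  15.  20.]
shaft [508.  52.  67.]
stop [521. -27.  65.]
bottle [658.  78.  60.]
eyep [657. -53.  42.]
y1 [ 554. -135.   45.]
y2 [393. -23.  45.]
[68. 84. 91.]
[401.  358.5] [216.  31.] -0.0 | ctr0 [ 290.2 -176.1] sides 64.9 458.7 ang -0.7
[441. 321.] [36. 44.] 90.0 | ctr0 [ 367.6 -263.7] sides 93.9 76.0 ang -90.9
[326.7 312.7] [27.3 28.6] 50.2 | ctr0 [388.9 -20.2] sides 61.2 58.1 ang -51.3
[305.2 254.6] [30.7 79.4] 80.5 | ctr0 [514.5  24.1] sides 172.7 66.8 ang -81.5
[380.  233.5] [24.7 26.2] 45.0 | ctr0 [ 557.6 -139.1] sides 57.3 53.6 ang -46.0
[182.2 223.2] [39.1 30.3] 6.6 | ctr0 [588.  292.6] sides 66.7 86.7 ang -5.9
[457.  212.6] [45.8 89.2] 73.6 | ctr0 [ 600.4 -307.7] sides 195.9 100.1 ang -74.5
[339. 186.] [20. 18.] 90.0 | ctr0 [663.9 -52.3] sides 39.5 44.5 ang -91.1
[369.4 142.1] [44.8  7.9] 25.6 | ctr0 [ 761.2 -121.5] sides 17.9 99.1 ang -26.2
[277.  140.5] [11. 30.] 90.0 | ctr0 [769.  83.] sides 66.7 25.0 ang -91.2
[192.5 141.5] [ 13. 135.] 90.0 | ctr0 [770.8 271.4] sides 302.5 29.6 ang -91.3
```

>>> {"api": "servo_tool", "payload": {
  "commands": [
    [[0,0,0],[4.15,-3.63,0],8.5],
    [[0,0,0],[4.15,-3.63,0],8.5],
    [[0,0,0],[4.15,-3.63,0],8.5],
    [[0,0,0],[4.15,-3.63,0],8.5],
    [[0,0,0],[4.15,-3.63,0],8.5],
    [[0,0,0],[4.15,-3.63,0],8.5],
    [[0,0,0],[4.15,-3.63,0],8.5],
    [[0,0,0],[4.15,-3.63,0],8.5],
    [[0,0,0],[4.15,-3.63,0],8.5],
    [[0,0,0],[4.15,-3.63,0],8.5],
    [[0,0,0],[4.15,-3.63,0],8.5],
    [[0,0,0],[4.15,-3.63,0],8.5],
    [[0,0,-0.18],[0,0,0],8.5],
    [[0,0,-0.18],[0,0,0],8.5],
    [[0,0,-0.18],[0,0,0],8.5],
    [[0,0,-0.18],[0,0,0],8.5],
    [[0,0,-0.18],[0,0,0],8.5],
    [[0,0,-0.18],[0,0,0],8.5],
    [[0,0,-0.18],[0,0,0],8.5],
    [[0,0,-0.18],[0,0,0],8.5]
  ]
}}

```text
t: 2.75
ee_pos: [510.5, 19.9, 225.0]
tool_rot: [-3.141, -0.0, 1.711]
contact_force: [-0.5, -0.0, -0.1]
finger_gap: 84.7
grasp_force: 0.0
```

```bash
cat >> h.py <<'E'
def go(x,y,z,yaw=None):
    o=telemetry.get_obs(); R=Ro.from_euler('xyz',o["tool_rot"])
    d=R.inv().apply(np.array([x,y,z])-o["ee_pos"])/10
    print('at',np.round(o["ee_pos"],1),np.round(o["tool_rot"],3),'gap',round(o["finger_gap"],1),'t',round(o["t"],2))
    print('shift cm',d.round(2),'norm',np.linalg.norm(d).round(1),end=' ')
    if yaw is not None: print('turn',(R.inv()*Ro.from_euler('xyz',[np.pi,0,yaw])).as_rotvec().round(3))
E
python3 -c "
from h import *
f=shot('wrist','w1'); go(510,15,225,1.72)
for n,p in [('shaft',(508,52,67)),('stop',(521,-27,65))]: print(n,proj(f,p))
"
```

```text
at [510.5  19.9 225. ] [-3.141 -0.     1.714] gap 85.2 t 2.8
shift cm [-0.48 -0.12 -0.  ] norm 0.5 turn [-0.    -0.    -0.006]
shaft [[324.9986688  175.52432776]]
stop [[326.71269488 260.64122319]]
```

View pics/w1.png

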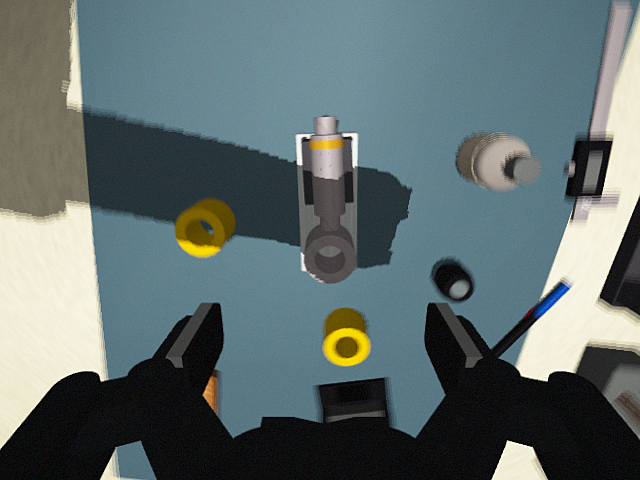

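The wrist view shows the shaft, with its yellow band at (326,143) and end at (326,117). The stop is at (330,257) and the riser's far edge is on row 133. I'll zoom in for exact pixels.

```bash
python3 -c "
from h import *
im=cv2.imread('pics/w1.png')[100:300,270:390]
im=cv2.convertScaleAbs(im,alpha=1.5,beta=10)
im=cv2.resize(im,None,fx=3,fy=3,interpolation=cv2.INTER_NEAREST)
for k in range(0,120,10): cv2.putText(im,str(270+k) if k%20==0 else '',(3*k,8),0,.3,(0,255,0)); cv2.line(im,(3*k,0),(3*k,599),(0,255,0) if k%20==0 else (0,90,0),1)
for k in range(0,200,20): cv2.line(im,(0,3*k),(359,3*k),(0,160,0),1); cv2.putText(im,str(100+k),(0,3*k),0,.3,(0,255,255))
cv2.imwrite('pics/w1c.png',im)"
```

```text
(no output)
```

View pics/w1c.png

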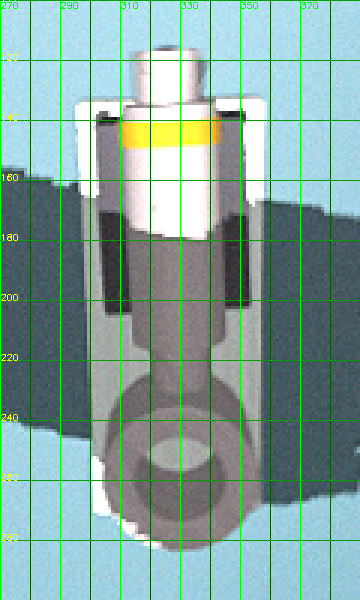

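```bash
cat > g.py <<'E'
from h import *
import sys
f=shot('wrist')
def P(n,pts,z):
    w=ray(f,pts,z)[:,:2]; print(n,w.round(1).tolist(),'mean',w.mean(0).round(1)); return w
def A(a,b): d=b-a; return np.degrees(np.arctan2(-d[0],d[1])).round(2)  # yaw of y-axis dir
s=P('shaft smallend out/bigstep/bigstep2',[(326,116.5),(326,134),(329.3,216)],66.8)
print('end-step',np.linalg.norm(s[0]-s[1]),'big len',np.linalg.norm(s[2]-s[1]),'mid',(s[1]+s[2])/2,'yaw',A(s[2],s[1]))
v=P('vb top',[(302,137),(351,137),(353,202.5),(305,204.5)],60)
print(np.linalg.norm(v[0]-v[1]),np.linalg.norm(v[3]-v[0]),A(v[3],v[0]),A(v[2],v[1]))
w=P('stop LRTB',[(305,259),(356,259),(330.3,236),(330.3,283)],65)
print(np.linalg.norm(w[0]-w[1]),np.linalg.norm(w[2]-w[3]))
r=P('riser top far corners, left,right lower',[(295.5,134),(358,132.5),(300.5,271),(356.5,267)],20)
print(np.linalg.norm(r[0]-r[1]),A(r[2],r[0]),A(r[3],r[1]))
E
python3 g.py
```

```text
shaft smallend out/bigstep/bigstep2 [[501.6, 100.0], [503.7, 86.3], [517.0, 16.8]] mean [507.4  67.7]
end-step 13.862133164662698 big len 70.76875750822344 mid [510.32427348  51.50704225] yaw 10.83
vb top [[483.9, 80.6], [525.2, 86.6], [536.6, 30.5], [494.0, 22.4]] mean [509.9  55. ]
41.78250563797183 59.042751770216086 9.87 11.5
stop LRTB [[500.8, -28.3], [548.1, -21.4], [520.8, -2.4], [528.0, -49.4]] mean [524.4 -25.3]
47.759871644444424 47.55200591471423
riser top far corners, left,right lower [[475.4, 80.0], [534.5, 90.0], [498.0, -61.5], [557.3, -48.1]] mean [516.3  15.1]
59.9085085532461 9.07 9.39
```

>>> {"api": "servo_tool", "payload": {
  "commands": [
    [[0,0,-0.04],[3.16,0,2],8.5],
    [[0,0,0],[0,0,4],8.5],
    [[0,0,0],[0,0,4],8.5],
    [[0,0,0],[0,0,2.5],8.5],
    [[0,0,0],[0,0,0],8.5]
  ]
}}

```text
t: 3.48
ee_pos: [504.5, 51.3, 98.4]
tool_rot: [-3.137, -0.001, 1.742]
contact_force: [-0.3, 0.3, -0.8]
finger_gap: 85.2
grasp_force: 0.0
```

```bash
python3 -c "
from h import *
go(510.4,51.5,80,1.754);print(robot.tcp_to_tips)"
```

```text
at [504.5  51.3  98.4] [-3.137e+00 -1.000e-03  1.742e+00] gap 85.2 t 3.48
shift cm [-0.08  0.59  1.84] norm 1.9 turn [-0.004 -0.001 -0.012]
19.0
```

>>> {"api": "servo_tool", "payload": {
  "commands": [
    [[0,0,-0.01],[-0.1,0.6,0.9],8.5],
    [[0,0,0],[0,0,0.9],8.5],
    [[0,0,0],[0,0,0],0],
    [[0,0,0],[0,0,0],0],
    [[0,0,0],[0,0,0],0],
    [[0,0,0],[0,0,0],0],
    [[0,0,0],[0,0,0],0],
    [[0,0,0],[0,0,0],0]
  ]
}}

```text
t: 4.47
ee_pos: [512.5, 51.3, 82.1]
tool_rot: [3.142, -0.0, 1.755]
contact_force: [-0.8, -0.4, -0.0]
finger_gap: 0.1
grasp_force: 0.0
```

```bash
python3 -c "
from h import *
f=shot('wrist','w2'); g=shot('scene')
cv2.imwrite('pics/w2.png',cv2.hconcat([cv2.resize(f['frame'][:,:,::-1],(400,300)),cv2.resize(g['frame'][180:330,220:420,::-1],(400,300),interpolation=cv2.INTER_CUBIC)]))"
```

```text
(no output)
```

View pics/w2.png

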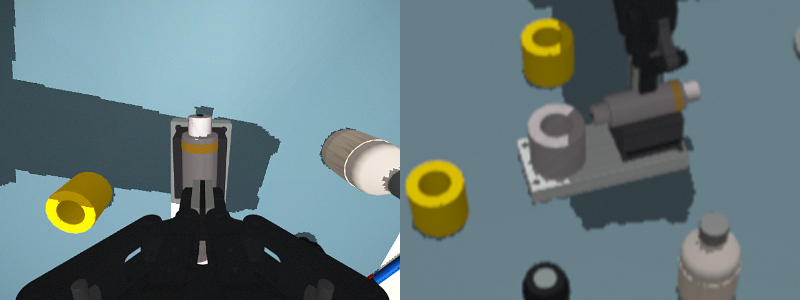

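```bash
python3 -c "
from h import *
f=shot('wrist'); g=shot('scene')
o=telemetry.get_obs();print(o['ee_pos'],o['finger_gap'],o['grasp_force'],o['t'],o['contact_force'])
X=[(512.5,51.3,z) for z in (63,82,100)]
print(proj(g,X),'crop',(proj(g,X)-[220,180])*2+[400,0]); print(proj(f,X)/1.6)
Y=[(501.6,100,66.8),(503.7,86.3,80),(519.3,4,66.8)]
print('shaft pts',proj(f,Y)/1.6,(proj(g,Y)-[220,180])*2+[400,0])
im=np.vstack([cv2.resize(g['frame'][190:280,290:400,::-1],(770,630)[:2],interpolation=cv2.INTER_CUBIC)])[:600]
cv2.imwrite('pics/s2.png',im)"
```

```text
[512.45001068  51.27588901  82.06211702] -0.07348177465617887 0.0 4.675 [ 0.60572681  0.04706079 -0.06432372]
[[341.08913188 234.13238117]
 [341.31785373 226.74087568]
 [341.54063019 219.52306724]] crop [[642.17826375 108.26476233]
 [642.63570746  93.48175136]
 [643.08126037  79.04613449]]
[[201.50292889 174.72156554]
 [201.46059087 185.73788196]
 [201.41121793 198.6030385 ]]
shaft pts [[199.11231636 116.07735943]
 [198.31963046 138.95150071]
 [199.2386558  225.54161148]] [[695.15249161  90.2512586 ]
 [680.92130599  83.33650644]
 [589.13210947 117.06251274]]
```

View pics/s2.png

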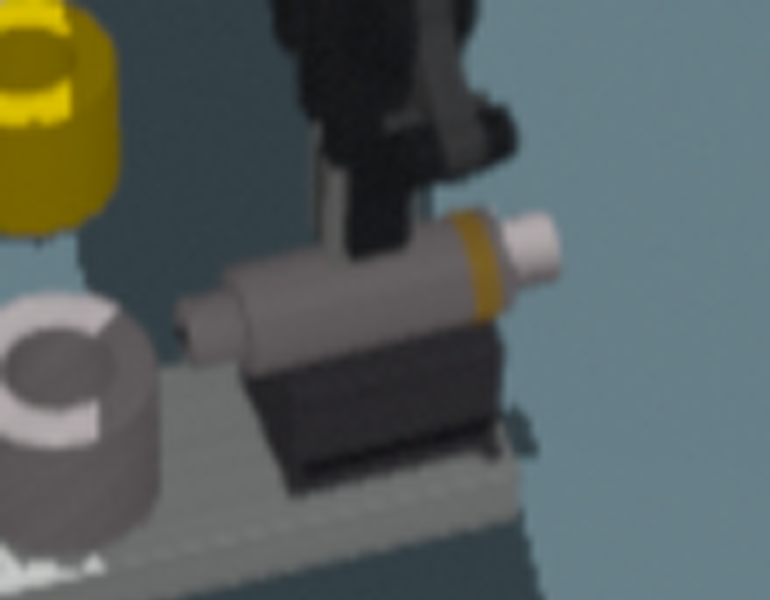

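```bash
python3 -c "
from h import *
f=grab_frame('wrist'); C=np.linalg.inv(np.array(f['T_tool_cam'])); f['R']=C[:3,:3]; f['t']=C[:3,3]
for x in(11,-11):
  for d in(-13,0,6,19): print(x,d,'open',proj(f,[(x,42.5,d)]).round(0),'shut',proj(f,[(x,1,d)]).round(0))
im=f['frame'][200:400,200:440,::-1]
cv2.imwrite('pics/w3.png',cv2.resize(im,None,fx=3,fy=3,interpolation=cv2.INTER_NEAREST)) 
"
```

```text
11 -13 open [[422. 289.]] shut [[325. 289.]]
11 0 open [[415. 276.]] shut [[324. 276.]]
11 6 open [[412. 271.]] shut [[324. 271.]]
11 19 open [[406. 260.]] shut [[324. 260.]]
-11 -13 open [[418. 333.]] shut [[324. 334.]]
-11 0 open [[411. 318.]] shut [[324. 318.]]
-11 6 open [[408. 311.]] shut [[324. 311.]]
-11 19 open [[402. 299.]] shut [[324. 299.]]
```

View pics/w3.png

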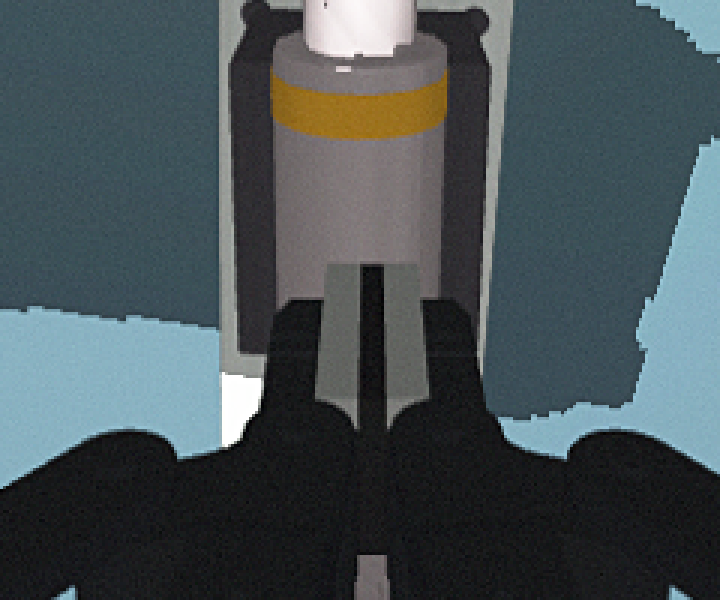

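>>> {"api": "servo_tool", "payload": {
  "commands": [
    [[0,0,0],[0,-0.2,0],7],
    [[0,0,0],[0,0,0],7],
    [[0,0,0],[0,0,0],7],
    [[0,0,0],[0,0,0],7],
    [[0,0,0],[0,0,0.8],7],
    [[0,0,0],[0,0,0.8],7],
    [[0,0,0],[0,0,0],7],
    [[0,0,0],[0,0,0],0],
    [[0,0,0],[0,0,0],0],
    [[0,0,0],[0,0,0],0],
    [[0,0,0],[0,0,0],0],
    [[0,0,0],[0,0,0],0]
  ]
}}

```text
t: 6.22
ee_pos: [510.2, 50.8, 66.5]
tool_rot: [-3.141, 0.0, 1.755]
contact_force: [-2.7, -1.1, 5.7]
finger_gap: 20.6
grasp_force: 53.6
```

>>> {"api": "servo_tool", "payload": {
  "commands": [
    [[0,0,0],[0,0,0],7],
    [[0,0,0],[0,0,0],7],
    [[0,0,0],[0,0,0],7],
    [[0,0,0],[0,0,0],7],
    [[0,0,0],[0,0,0.7],7],
    [[0,0,0],[0,0,0.7],7],
    [[0,0,0],[0,0,0],7],
    [[0,0,0],[0,0,0],0],
    [[0,0,0],[0,0,0],0],
    [[0,0,0],[0,0,0],0],
    [[0,0,0],[0,0,0],0],
    [[0,0,0],[0,0,0],0]
  ]
}}

```text
t: 7.72
ee_pos: [510.4, 50.6, 53.8]
tool_rot: [3.141, 0.001, 1.755]
contact_force: [-6.3, -0.6, 14.2]
finger_gap: 26.1
grasp_force: 61.6
```

```bash
python3 -c "
from h import *
f=shot('wrist'); g=shot('scene')
a=cv2.resize(f['frame'][200:340,240:400,::-1],None,fx=2.5,fy=2.5,interpolation=cv2.INTER_NEAREST)
b=cv2.resize(g['frame'][200:270,300:380,::-1],(400,350),interpolation=cv2.INTER_CUBIC)
cv2.imwrite('pics/w4.png',cv2.convertScaleAbs(cv2.hconcat([a,b]),alpha=1.7,beta=15))
print(telemetry.get_obs())"
```

```text
{'t': 7.825, 'joints': array([-4.46145437e-02,  4.44539320e-01, -5.12348603e-01,  6.13224620e-01,
       -8.72452402e-04,  1.34233123e+00]), 'joint_velocities': array([-0.00084721, -0.00059982,  0.0001332 , -0.00027703,  0.00074598,
       -0.00050711]), 'joint_torque': array([ 2.03691241e-01, -3.75626206e+01,  1.91732043e+01, -2.25937687e+00,
        3.36404946e-01, -3.74006736e-02]), 'ee_pos': array([510.46231153,  50.61358931,  53.80603881]), 'tool_rot': array([3.14112423e+00, 1.00464699e-03, 1.75464635e+00]), 'contact_force': array([-5.28754407, -0.40915974, 15.01416883]), 'moment': array([-0.15948972,  1.20740742,  0.00323947]), 'grasp_force': 61.640651773195714, 'finger_gap': 25.693430408940582}
```

View pics/w4.png

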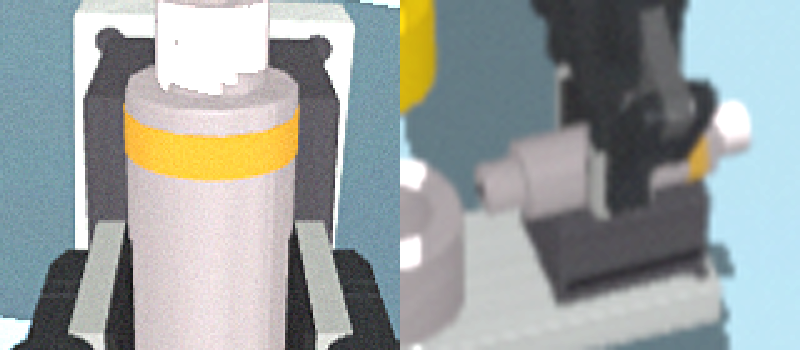

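>>> {"api": "servo_tool", "payload": {
  "commands": [
    [[0,0,0],[0,0,-0.3],0],
    [[0,0,0],[0,0,-0.4],0],
    [[0,0,0],[0,0,0],0]
  ]
}}

```text
t: 8.2
ee_pos: [510.5, 50.9, 59.0]
tool_rot: [-3.142, -0.0, 1.755]
contact_force: [-0.0, -0.2, -4.0]
finger_gap: 25.3
grasp_force: 59.2
```

```bash
python3 -c "
from h import *
f=shot('wrist')
a=f['frame'][200:260,240:400]
m=cv2.inRange(cv2.cvtColor(f['frame'],cv2.COLOR_RGB2HSV),(15,120,60),(35,255,255))[200:300,270:370]
ys,xs=np.nonzero(m); print('band px',xs.mean()+270,ys.mean()+200,xs.min()+270,xs.max()+270,len(xs))
f0=cv2.imread('pics/w4.png')
"
```

```text
band px 323.82028029678486 259.9340478153339 289 359 1213
```

>>> {"api": "servo_tool", "payload": {
  "commands": [
    [[0,0,0],[0,0,-3],0],
    [[0,0,0],[0,0,-3],0],
    [[0,0,0],[0,0,-3],0],
    [[0,0,0.095],[4.2,2.8,0],0],
    [[0,0,0.095],[4.2,2.8,0],0],
    [[0,0,0.095],[4.2,2.8,0],0],
    [[0,0,0],[0,0,0],0],
    [[0,0,0],[0,0,0],0]
  ]
}}

```text
t: 9.25
ee_pos: [581.7, 183.3, 148.1]
tool_rot: [-3.139, 0.001, 1.471]
contact_force: [0.3, -0.6, -3.8]
finger_gap: 25.9
grasp_force: 60.2
```

```bash
cat > grid.py <<'E'
from h import *
def grid(f,n,x0,y0,w,h,s,al=1.5):
    im=cv2.convertScaleAbs(f['frame'][y0:y0+h,x0:x0+w,::-1],alpha=al,beta=10)
    im=cv2.resize(im,None,fx=s,fy=s,interpolation=cv2.INTER_NEAREST)
    for k in range(0,w,20): cv2.line(im,(s*k,0),(s*k,h*s),(0,130,0),1); cv2.putText(im,str(x0+k),(s*k,8),0,.3,(0,255,255))
    for k in range(0,h,20): cv2.line(im,(0,s*k),(w*s,s*k),(0,130,0),1); cv2.putText(im,str(y0+k),(0,s*k),0,.3,(0,255,255))
    cv2.imwrite('pics/%s.png'%n,im)
E
python3 -c "
from grid import *
f=shot('wrist'); go(587,289,150,1.468); c=proj(f,(587,289,20))[0]; print(c)
x=int(c[0])-125; y=max(0,int(c[1])-100)
grid(f,'cr',x,y,260,200,3)
"
```

```text
at [581.7 182.8 148.3] [-3.14e+00  1.00e-03  1.47e+00] gap 26.0 t 9.3
shift cm [10.62 -0.54 -0.18] norm 10.6 turn [-0.002  0.001  0.002]
[315.37606283  79.69374698]
```

View pics/cr.png

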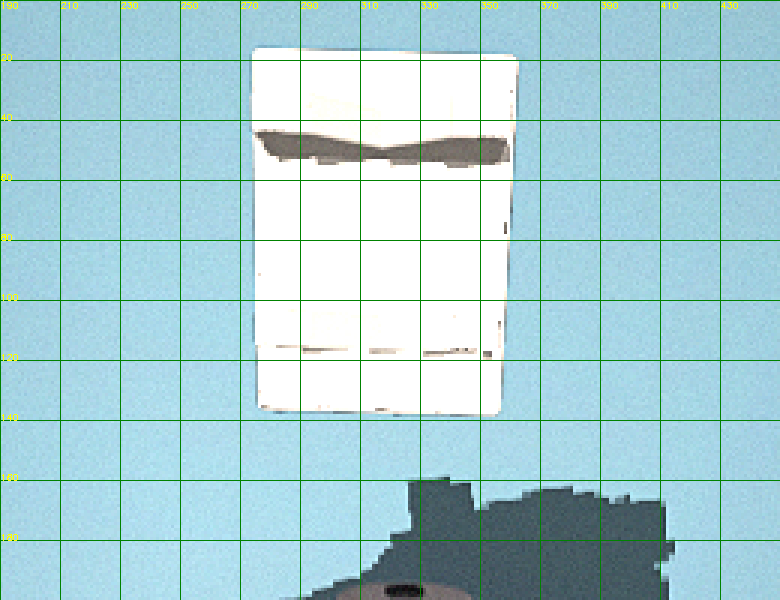

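```bash
python3 -c "
from h import *
f=shot('wrist')
w=ray(f,[(273.5,16.5),(362,18),(356.5,138),(275.5,136)],8)
d=[w[(i+1)%4]-w[i] for i in range(4)]
print(w.round(1),[np.linalg.norm(x).round(1) for x in d],w.mean(0))
yv=(w[0]-w[3]+w[1]-w[2]); xv=w[1]-w[0]+w[2]-w[3]
print('yaw from y',np.arctan2(-yv[0],yv[1]),'from x',np.arctan2(xv[1],xv[0]))
"
```

```text
[[561.6 334.3   8. ]
 [624.5 327.1   8. ]
 [614.6 244.3   8. ]
 [551.4 252.2   8. ]] [np.float64(63.3), np.float64(83.3), np.float64(63.6), np.float64(82.8)] [588.01798842 289.47129819   8.        ]
yaw from y -0.12074430702685916 from x -0.11903079266876802
```

>>> {"api": "servo_tool", "payload": {
  "commands": [
    [[0,0,0.02],[3.5,-0.14,0],0],
    [[0,0,0],[3.5,-0.14,0],0],
    [[0,0,0],[3.6,-0.15,0],0],
    [[0,0,0],[0,0,2],0],
    [[0,0,0],[0,0,3],0],
    [[0,0,0],[0,0,3],0],
    [[0,0,0],[0,0,2.5],0],
    [[0,0,0],[0,0,0],0],
    [[0,0,0],[0,0,0],0]
  ]
}}

```text
t: 10.48
ee_pos: [591.3, 288.9, 45.2]
tool_rot: [3.141, -0.001, 1.449]
contact_force: [0.3, 0.9, -3.3]
finger_gap: 26.1
grasp_force: 60.2
```

```bash
python3 -c "
from h import *
go(588,288.6,31.8,1.451)"
```

```text
at [591.3 288.9  45.2] [ 3.141e+00 -1.000e-03  1.449e+00] gap 26.1 t 10.47
shift cm [-0.07 -0.32  1.34] norm 1.4 turn [ 0.001 -0.001 -0.002]
```

>>> {"api": "servo_tool", "payload": {
  "commands": [
    [[0,0,0],[-0.05,-0.32,0.4],0],
    [[0,0,0],[0,0,0.4],0],
    [[0,0,0],[0,0,0.3],0],
    [[0,0,0],[0,0,0.1],0],
    [[0,0,0],[0,0,0.1],0],
    [[0,0,0],[0,0,0],0]
  ]
}}

```text
t: 11.22
ee_pos: [587.2, 289.2, 31.9]
tool_rot: [3.142, 0.0, 1.45]
contact_force: [-4.1, -1.4, 4.2]
finger_gap: 25.9
grasp_force: 61.2
```

>>> {"api": "servo_tool", "payload": {
  "commands": [
    [[0,0,0],[0,0,0],5],
    [[0,0,0],[0,0,0],6],
    [[0,0,0],[0,0,0],7],
    [[0,0,0],[0,0,0],7],
    [[0,0,0],[0,0,-2],7],
    [[0,0,0],[0,0,-3.5],8.5],
    [[0,0,0],[0,0,-3.5],8.5],
    [[0,0,0],[-3,0,-2],8.5],
    [[0,0,0],[-5,0,0],8.5],
    [[0,0,0],[-4,0,0],8.5],
    [[0,0,0],[0,0,0],8.5]
  ]
}}

```text
t: 12.6
ee_pos: [572.6, 167.6, 141.3]
tool_rot: [-3.141, 0.0, 1.446]
contact_force: [-0.2, 0.8, -0.4]
finger_gap: 85.4
grasp_force: 0.0
```

```bash
python3 -c "
from grid import *
f=shot('wrist'); go(524.4,-25.3,150,1.73); c=proj(f,(588,289.5,44.8))[0]; print(c)
x=max(0,int(c[0])-100); y=max(0,int(c[1])-90)
grid(f,'cr2',x,y,200,180,3,1)
"
```

```text
at [573.  169.1 141.3] [ 3.141 -0.     1.448] gap 85.1 t 12.65
shift cm [-19.89  -2.43  -0.87] norm 20.1 turn [ 0.    -0.    -0.282]
[322.48369674  45.12778025]
```

View pics/cr2.png

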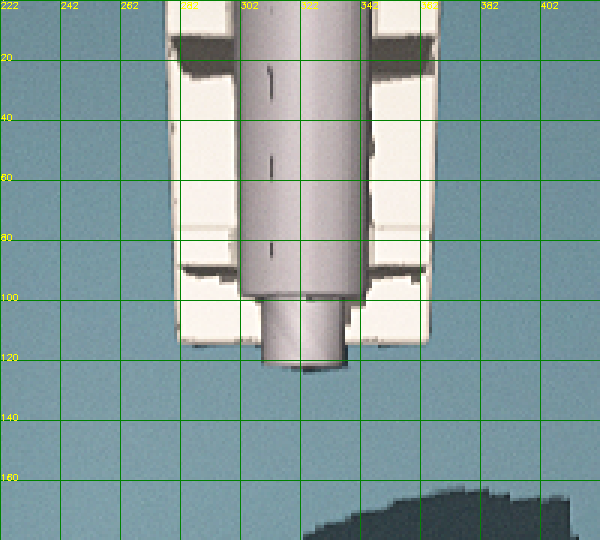

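>>> {"api": "servo_tool", "payload": {
  "commands": [
    [[0,0,0],[-4,-0.49,0],8.5],
    [[0,0,0],[-4,-0.49,0],8.5],
    [[0,0,0],[-4,-0.49,0],8.5],
    [[0,0,0],[-4,-0.49,0],8.5],
    [[0,0,0],[-3.9,-0.49,0],8.5],
    [[0,0,-0.14],[0,0,2],8.5],
    [[0,0,-0.14],[0,0,2],8.5],
    [[0,0,0],[0,0,2],8.5],
    [[0,0,0],[0,0,0],8.5],
    [[0,0,0],[0,0,0],8.5]
  ]
}}

```text
t: 13.9
ee_pos: [525.2, -24.0, 81.6]
tool_rot: [3.141, 0.0, 1.731]
contact_force: [0.8, -0.0, -0.7]
finger_gap: 85.2
grasp_force: 0.0
```

```bash
python3 -c "
from h import *
go(524.4,-25.3,22,1.73)"
```

```text
at [525.2 -24.   81.6] [3.141 0.    1.731] gap 85.2 t 13.9
shift cm [-0.11 -0.11  5.96] norm 6.0 turn [0.001 0.    0.001]
```

>>> {"api": "servo_tool", "payload": {
  "commands": [
    [[0,0,0],[-0.1,-0.1,2],8.5],
    [[0,0,0],[0,0,2],8.5],
    [[0,0,0],[0,0,1.9],8.5],
    [[0,0,0],[0,0,0],8.5],
    [[0,0,0],[0,0,0],0],
    [[0,0,0],[0,0,0],0],
    [[0,0,0],[0,0,0],0],
    [[0,0,0],[0,0,0],0],
    [[0,0,0],[0,0,0],0]
  ]
}}

```text
t: 15.02
ee_pos: [524.1, -25.9, 23.5]
tool_rot: [3.141, 0.001, 1.73]
contact_force: [-2.9, 1.1, 7.1]
finger_gap: 49.6
grasp_force: 61.1
```

>>> {"api": "servo_tool", "payload": {
  "commands": [
    [[0,0,0],[0,0,-0.5],0],
    [[0,0,0],[0,0,-2],0],
    [[0,0,0],[0,0,-3],0],
    [[0,0,0],[0,0,-3.3],0],
    [[0,0,0],[4,-1.47,-2],0],
    [[0,0,0],[4,-1.47,0],0],
    [[0,0,0],[4,-1.47,0],0],
    [[0,0,0],[4,-1.47,0],0],
    [[0,0,0],[3.9,-1.47,0],0],
    [[0,0,0],[0,0,0],0],
    [[0,0,0],[0,0,0],0]
  ]
}}

```text
t: 16.4
ee_pos: [419.8, 159.1, 130.2]
tool_rot: [3.141, 0.0, 1.73]
contact_force: [0.2, -0.7, -3.5]
finger_gap: 49.0
grasp_force: 63.2
```

```bash
python3 -c "
from grid import *
f=shot('wrist'); go(404,258,130,1.73); c=proj(f,(404,258,10))[0]; print(c)
x=max(0,int(c[0])-125); y=max(0,int(c[1])-90)
grid(f,'sp',x,y,260,190,3)
"
```

```text
at [420.1 158.8 130.2] [3.141 0.    1.729] gap 49.2 t 16.45
shift cm [10.05 -0.02  0.02] norm 10.1 turn [ 0.     0.    -0.001]
[322.80138077  86.95348372]
```

View pics/sp.png

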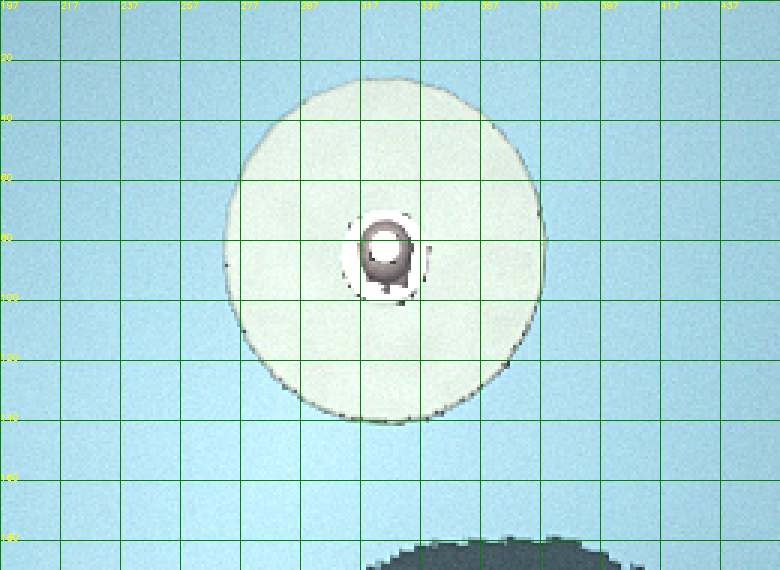

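```bash
python3 -c "
from h import *
f=shot('wrist')
w=ray(f,[(272,83.5),(378.5,83.5),(325,26),(325.5,141)],10); print(w.round(1),np.linalg.norm(w[0]-w[1]),np.linalg.norm(w[2]-w[3]),(w[2]+w[3])/2,(w[0]+w[1])/2)
print('pin',ray(f,[(325,82)],37))
c=(w.mean(0)); go(c[0],c[1],55)
"
```

```text
[[369.  254.3  10. ]
 [442.6 266.2  10. ]
 [399.8 295.5  10. ]
 [412.2 221.7  10. ]] 74.56101382800854 74.90948026469258 [406.02552747 258.60906812  10.        ] [405.75672063 260.27972154  10.        ]
pin [[405.63420684 258.90445787  37.        ]]
at [420.2 158.6 130.2] [3.141 0.    1.729] gap 49.2 t 16.5
shift cm [10.19  0.17  7.51] norm 12.7
```

>>> {"api": "servo_tool", "payload": {
  "commands": [
    [[0,0,0],[3.4,0.06,0],0],
    [[0,0,0],[3.4,0.06,0],0],
    [[0,0,0],[3.3,0.05,0],0],
    [[0,0,0],[0,0,2],0],
    [[0,0,0],[0,0,3],0],
    [[0,0,0],[0,0,2.5],0],
    [[0,0,0],[0,0,0],0],
    [[0,0,0],[0,0,0],0]
  ]
}}

```text
t: 17.5
ee_pos: [406.3, 259.0, 55.8]
tool_rot: [3.141, -0.0, 1.729]
contact_force: [1.2, -0.2, -3.9]
finger_gap: 49.1
grasp_force: 63.7
```

```bash
python3 -c "
from h import *
go(405.8,258.8,13.5,1.73)"
```

```text
at [406.3 259.   55.8] [ 3.141 -0.     1.729] gap 49.1 t 17.5
shift cm [-0.01 -0.05  4.23] norm 4.2 turn [ 0.001 -0.    -0.001]
```

>>> {"api": "servo_tool", "payload": {
  "commands": [
    [[0,0,0],[0,-0.05,1.2],0],
    [[0,0,0],[0,0,1.2],0],
    [[0,0,0],[0,0,1],0],
    [[0,0,0],[0,0,0.5],0],
    [[0,0,0],[0,0,0.1],0],
    [[0,0,0],[0,0,0],0]
  ]
}}

```text
t: 18.25
ee_pos: [404.9, 259.2, 15.1]
tool_rot: [3.141, -0.0, 1.73]
contact_force: [0.6, -0.3, -4.5]
finger_gap: 49.5
grasp_force: 63.8
```

>>> {"api": "servo_tool", "payload": {
  "commands": [
    [[0,0,0],[0,0,0.1],0],
    [[0,0,0],[0,0,0.1],0],
    [[0,0,0],[0,0,0],0]
  ]
}}

```text
t: 18.62
ee_pos: [405.1, 259.2, 13.6]
tool_rot: [3.141, -0.0, 1.73]
contact_force: [-0.8, -0.6, 2.1]
finger_gap: 49.4
grasp_force: 64.4
```

>>> {"api": "servo_tool", "payload": {
  "commands": [
    [[0,0,0],[0,0,0],6.5],
    [[0,0,0],[0,0,0],7],
    [[0,0,0],[0,0,0],8.5],
    [[0,0,0],[0,0,0],8.5],
    [[0,0,0],[0,0,-2],8.5],
    [[0,0,0],[0,0,-3.6],8.5],
    [[0,0,0],[0,0,-4],8.5],
    [[0,0,0],[0,0,-4],8.5],
    [[0,0,0],[-4.7,1.2,0],8.5],
    [[0,0,0],[-4.7,1.2,0],8.5],
    [[0,0,0],[-4.7,1.2,0],8.5],
    [[0,0,0],[-4.7,1.2,0],8.5],
    [[0,0,0],[-4.7,1.2,0],8.5],
    [[0,0,-0.03],[-4.5,1.2,0],8.5],
    [[0,0,0],[0,0,0],8.5],
    [[0,0,0],[0,0,0],8.5]
  ]
}}

```text
t: 20.62
ee_pos: [519.6, -5.7, 148.8]
tool_rot: [-3.141, -0.001, 1.759]
contact_force: [-0.2, 1.1, 1.2]
finger_gap: 85.1
grasp_force: 0.0
```

```bash
python3 -c "
from grid import *
f=shot('wrist'); go(510,53.5,150,1.757); c=proj(f,(510,53.5,60))[0]; print(c)
x=max(0,int(c[0])-125); y=max(0,int(c[1])-80)
grid(f,'vb',x,y,260,195,3,2)
g=shot('top','top2')
"
```

```text
at [519.4  -5.2 148.8] [-3.141e+00 -1.000e-03  1.760e+00] gap 84.6 t 20.68
shift cm [ 5.94  0.18 -0.11] norm 5.9 turn [-0.001 -0.001  0.003]
[325.34057316 149.76640082]
```

View pics/vb.png

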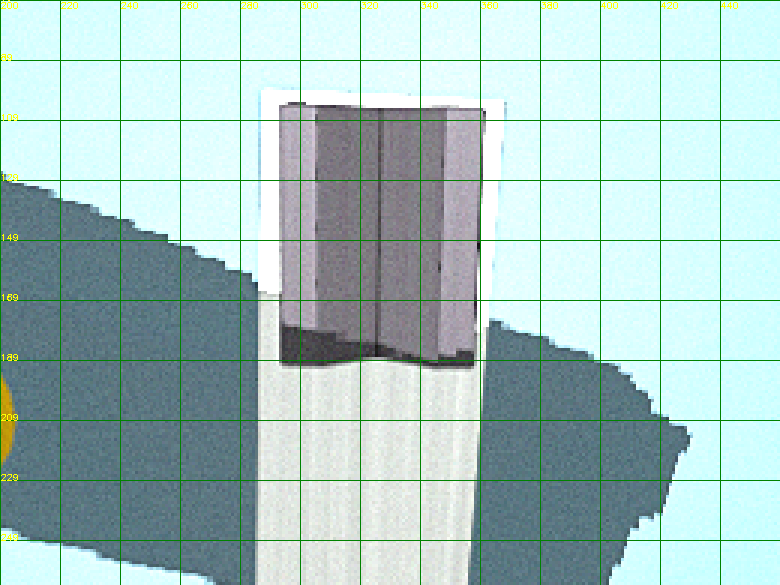

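```bash
python3 -c "
from h import *
f=shot('wrist')
w=ray(f,[(293,104),(361,105),(358.5,186),(293,178),(293,191),(358.5,191)],60)[:,:2]; print(w.round(1))
print('width',np.linalg.norm(w[0]-w[1]),'len L',np.linalg.norm(w[0]-w[3]),'R',np.linalg.norm(w[1]-w[2]))
for a,b in((3,0),(2,1)): d=w[b]-w[a]; print(np.arctan2(-d[0],d[1]))
d=(w[1]-w[0])/np.linalg.norm(w[1]-w[0]); y=np.array([-d[1],d[0]]); print('center',(w[0]+w[1])/2-28*y,'yawx',np.arctan2(d[1],d[0]))
b=ray(f,[(293,191),(358.5,191)],20)[:,:2]; print('bottom near',b, b.mean(0)+28*y)
r=ray(f,[(286.5,99),(368,103),(357,263),(286,263)],20)[:,:2]; print('riser',r.round(1)); 
for a,b in((3,0),(2,1)): d=r[b]-r[a]; print(np.arctan2(-d[0],d[1]))
"
```

```text
[[484.4  78. ]
 [526.5  85.6]
 [536.3  35. ]
 [492.1  31.9]
 [493.6  23.2]
 [537.1  31.7]]
width 42.79965622203533 len L 46.66245098046808 R 51.46371764289621
0.16555871332834773
0.19160832391830274
center [510.44022927  54.20653142] yawx 0.1782908212895175
bottom near [[491.70291362  14.66594653]
 [542.55368106  24.5457561 ]] [512.16256039  47.16200229]
riser [[475.8  81.1]
 [535.   89.8]
 [554.9 -35.8]
 [496.  -47.3]]
0.15626196320060087
0.15772526076019036
```

>>> {"api": "servo_tool", "payload": {
  "commands": [
    [[0,0,0.01],[3,0.1,0],8.5],
    [[0,0,0],[3,0.1,0],8.5],
    [[0,0,0],[0,0,2],8.5],
    [[0,0,0],[0,0,3],8.5],
    [[0,0,0],[0,0,3],8.5],
    [[0,0,0],[0,0,2],8.5],
    [[0,0,0],[0,0,0],8.5],
    [[0,0,0],[0,0,0],8.5]
  ]
}}

```text
t: 21.78
ee_pos: [511.6, 53.9, 49.9]
tool_rot: [3.141, 0.0, 1.751]
contact_force: [0.4, 0.0, 0.2]
finger_gap: 84.9
grasp_force: 0.0
```

```bash
python3 -c "
from h import *
go(510.5,54,30,1.75)"
```

```text
at [511.6  53.9  49.9] [3.141 0.    1.751] gap 84.9 t 21.77
shift cm [ 0.03 -0.11  1.99] norm 2.0 turn [0.001 0.    0.001]
```

>>> {"api": "servo_tool", "payload": {
  "commands": [
    [[0,0,0],[0,-0.1,1],8.5],
    [[0,0,0],[0,0,1],8.5],
    [[0,0,0],[0,0,0],8.5],
    [[0,0,0],[0,0,0],0],
    [[0,0,0],[0,0,0],0],
    [[0,0,0],[0,0,0],0],
    [[0,0,0],[0,0,0],0],
    [[0,0,0],[0,0,0],0],
    [[0,0,0],[0,0,0],0]
  ]
}}

```text
t: 22.9
ee_pos: [510.6, 53.1, 29.5]
tool_rot: [3.141, 0.0, 1.75]
contact_force: [-1.5, -0.3, 5.3]
finger_gap: 43.2
grasp_force: 63.5
```

>>> {"api": "servo_tool", "payload": {
  "commands": [
    [[0,0,0],[0,0,-0.5],0],
    [[0,0,0],[0,0,-2.5],0],
    [[0,0,0],[0,0,-4],0],
    [[0,0,0],[0,0,-3],0],
    [[0,0,0],[-2.5,-1.4,0],0],
    [[0,0,0],[-4.76,-2.66,0],0],
    [[0,0,0],[-4.76,-2.66,0],0],
    [[0,0,0],[-4.76,-2.66,0],0],
    [[0,0,0],[-4.76,-2.66,0],0],
    [[0,0,0],[-4.76,-2.66,0],0],
    [[0,0,0],[-4.76,-2.66,0],0],
    [[0,0,0],[-4.76,-2.66,0],0],
    [[0,0,0.09],[-2.4,-1.4,0],0],
    [[0,0,0.09],[0,0,0],0],
    [[0,0,0],[0,0,0],0],
    [[0,0,0],[0,0,0],0]
  ]
}}

```text
t: 24.9
ee_pos: [367.2, -360.2, 128.6]
tool_rot: [-3.141, -0.001, 1.572]
contact_force: [-0.3, 0.9, -5.4]
finger_gap: 43.0
grasp_force: 62.9
```

```bash
python3 -c "
from grid import *
f=shot('wrist'); go(369,-260,130,1.571); c=proj(f,(369,-260,14))[0]; print(c)
x=max(0,int(c[0])-125); y=max(0,int(c[1])-100)
grid(f,'ca',x,y,260,195,3,1.3)
"
```

```text
at [ 367.4 -360.3  128.7] [-3.141e+00 -1.000e-03  1.572e+00] gap 43.0 t 24.95
shift cm [10.03  0.16 -0.12] norm 10.0 turn [-0.001 -0.001  0.001]
[325.2890055   86.80851503]
```

View pics/ca.png

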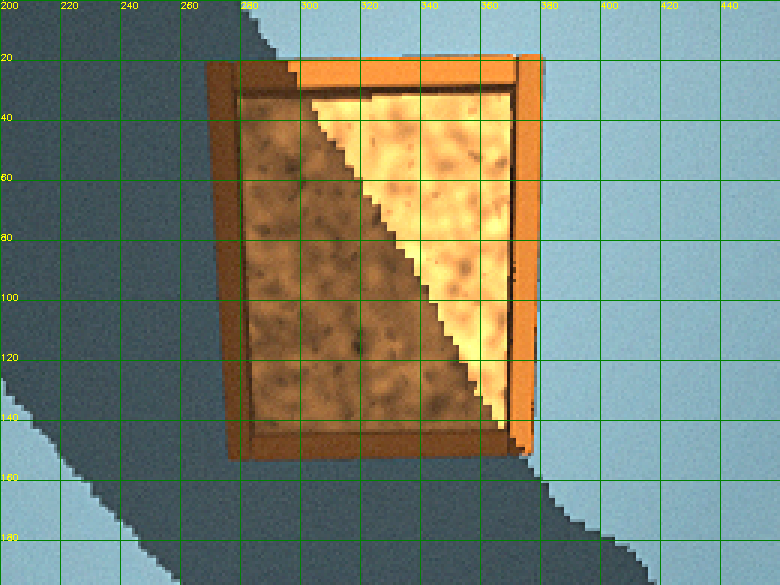

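```bash
python3 -c "
from h import *
f=shot('wrist')
w=ray(f,[(268.5,21),(380,18.5),(377.5,151.5),(276,152.5)],14)
d=[w[(i+1)%4]-w[i] for i in range(4)]
print(w.round(1),[np.linalg.norm(x).round(1) for x in d],w.mean(0))
yv=(w[0]-w[3]+w[1]-w[2]); xv=w[1]-w[0]+w[2]-w[3]
print('yaw from y',np.arctan2(-yv[0],yv[1]),'from x',np.arctan2(xv[1],xv[0]))
c=w.mean(0); go(c[0],c[1],30)
"
```

```text
[[ 331.9 -220.    14. ]
 [ 404.8 -218.3   14. ]
 [ 407.3 -303.6   14. ]
 [ 333.6 -304.5   14. ]] [np.float64(72.9), np.float64(85.3), np.float64(73.7), np.float64(84.5)] [ 369.41477118 -261.60221777   14.        ]
yaw from y 0.02468746876461687 from x 0.0174520719851651
at [ 367.5 -360.4  128.9] [-3.141e+00 -1.000e-03  1.571e+00] gap 42.8 t 25.0
shift cm [9.87 0.2  9.89] norm 14.0
```

>>> {"api": "servo_tool", "payload": {
  "commands": [
    [[0,0,-0.02],[3.3,0.07,0],0],
    [[0,0,0],[3.3,0.07,0],0],
    [[0,0,0],[3.2,0.06,0],0],
    [[0,0,0],[0,0,2],0],
    [[0,0,0],[0,0,3.5],0],
    [[0,0,0],[0,0,3],0],
    [[0,0,0],[0,0,0.5],0],
    [[0,0,0],[0,0,0],0],
    [[0,0,0],[0,0,0],0]
  ]
}}

```text
t: 26.12
ee_pos: [369.2, -263.9, 40.3]
tool_rot: [3.14, 0.002, 1.59]
contact_force: [0.3, -0.3, -5.6]
finger_gap: 42.7
grasp_force: 63.0
```

```bash
python3 -c "
from h import *
go(369.4,-262.4,14.5,1.591)"
```

```text
at [ 369.2 -263.9   40.3] [3.14e+00 2.00e-03 1.59e+00] gap 42.7 t 26.12
shift cm [0.15 0.01 2.58] norm 2.6 turn [ 0.002  0.002 -0.001]
```

>>> {"api": "servo_tool", "payload": {
  "commands": [
    [[0,0,0],[0.15,0,0.8],0],
    [[0,0,0],[0,0,0.8],0],
    [[0,0,0],[0,0,0.5],0],
    [[0,0,0],[0,0,0.2],0],
    [[0,0,0],[0,0,0.1],0],
    [[0,0,0],[0,0,0.1],0],
    [[0,0,0],[0,0,0],0]
  ]
}}

```text
t: 27.0
ee_pos: [368.3, -261.6, 14.6]
tool_rot: [3.141, 0.0, 1.59]
contact_force: [-1.6, 1.8, 2.9]
finger_gap: 42.9
grasp_force: 63.9
```

>>> {"api": "servo_tool", "payload": {
  "commands": [
    [[0,0,0],[0,0,0],5.5],
    [[0,0,0],[0,0,0],6.5],
    [[0,0,0],[0,0,0],7],
    [[0,0,0],[0,0,0],7],
    [[0,0,0],[0,0,-2],7],
    [[0,0,0],[0,0,-3.6],8.5],
    [[0,0,0],[0,0,-4],8.5],
    [[0,0,0],[0,0,-4],8.5],
    [[0,0,0],[4.55,2.56,0],8.5],
    [[0,0,0],[4.55,2.56,0],8.5],
    [[0,0,0],[4.55,2.56,0],8.5],
    [[0,0,0],[4.55,2.56,0],8.5],
    [[0,0,0],[4.55,2.56,0],8.5],
    [[0,0,-0.138],[4.55,2.56,0],8.5],
    [[0,0,0],[0,0,0],8.5],
    [[0,0,0],[0,0,0],8.5]
  ]
}}

```text
t: 29.0
ee_pos: [516.1, 14.3, 149.8]
tool_rot: [-3.141, 0.0, 1.728]
contact_force: [-0.2, 0.9, -0.2]
finger_gap: 84.9
grasp_force: 0.0
```

```bash
python3 -c "
from h import *
f=shot('wrist','w5'); go(516.6,14.3,-4,1.728)
X=[(516.6,14.3,20)]; print(proj(f,X))
im=f['frame'].astype(int); hsv=cv2.cvtColor(f['frame'],cv2.COLOR_RGB2HSV)
m=((hsv[:,:,1]<45)&(hsv[:,:,2]>70)).astype(np.uint8); m[:, :230]=0; m[:,430:]=0; m=cv2.morphologyEx(m,cv2.MORPH_OPEN,np.ones((5,5)))
for c in cv2.findContours(m,0,1)[0]:
    if cv2.contourArea(c)>1500: print(cv2.contourArea(c),cv2.boundingRect(c),cv2.approxPolyDP(c,4,True)[:,0].tolist(), ray(f,cv2.approxPolyDP(c,4,True)[:,0],20)[:,:2].round(0).tolist())
"
```

```text
at [516.   13.7 149.8] [-3.141  0.     1.727] gap 84.8 t 29.05
shift cm [ 0.05  0.09 15.38] norm 15.4 turn [-0.001  0.    -0.001]
[[323.32806442 220.49938343]]
12252.0 (285, 128, 79, 172) [[286, 128], [288, 298], [294, 298], [295, 290], [304, 299], [343, 298], [346, 290], [355, 298], [363, 130]] [[477.0, 81.0], [497.0, -61.0], [502.0, -60.0], [502.0, -52.0], [511.0, -59.0], [545.0, -53.0], [546.0, -45.0], [555.0, -51.0], [535.0, 89.0]]
```

>>> {"api": "servo_tool", "payload": {
  "commands": [
    [[0,0,0],[0,0.05,2],8.5],
    [[0,0,0],[0,0,4],8.5],
    [[0,0,0],[0,0,4],8.5],
    [[0,0,0],[0,0,3],8.5],
    [[0,0,0],[0,0,1],8.5],
    [[0,0,0],[0,0,0.7],8.5],
    [[0,0,0],[0,0,0.5],8.5],
    [[0,0,0],[0,0,0],8.5]
  ]
}}

```text
t: 30.05
ee_pos: [517.6, 14.3, -1.4]
tool_rot: [3.141, 0.0, 1.728]
contact_force: [0.3, 0.0, -0.7]
finger_gap: 85.0
grasp_force: 0.0
```

>>> {"api": "servo_tool", "payload": {
  "commands": [
    [[0,0,0],[0,-0.1,0.2],0],
    [[0,0,0],[0,0,0],0],
    [[0,0,0],[0,0,0],0],
    [[0,0,0],[0,0,0],0],
    [[0,0,0],[0,0,0],0],
    [[0,0,0],[0,0,0],0]
  ]
}}

```text
t: 30.8
ee_pos: [516.2, 14.3, -3.3]
tool_rot: [3.141, 0.0, 1.728]
contact_force: [-1.4, -0.2, 6.4]
finger_gap: 58.1
grasp_force: 65.2
```

>>> {"api": "servo_tool", "payload": {
  "commands": [
    [[0,0,0],[0,0,-0.4],0],
    [[0,0,0],[0,0,-1.6],0],
    [[0,0,0],[0,0,-3],0],
    [[0,0,0],[0,0,-4],0],
    [[0,0,0],[0,0,-3],0],
    [[0,0,0],[0,0,0],0],
    [[0,0,0],[0,0,0],0]
  ]
}}

```text
t: 31.68
ee_pos: [515.3, 14.4, 115.3]
tool_rot: [-3.14, -0.0, 1.728]
contact_force: [-0.0, -0.2, -5.1]
finger_gap: 58.1
grasp_force: 66.0
```

```bash
cat > rest.py <<'E'
from h import *
for n,(x0,y0,x1,y1) in (('top',(405,175,505,250)),('scene',(78,272,210,360))):
    f=shot(n); g=f['frame'].max(2)[y0:y1,x0:x1]; 
    t=60 if n=='top' else 75
    s=cv2.cvtColor(f['frame'],cv2.COLOR_RGB2HSV)[y0:y1,x0:x1]
    print(n,np.percentile(g,[2,10,25,40,50,60,75]), )
    dark=((s[:,:,1]<60)|(s[:,:,2]<45)).astype(np.uint8)
    dark=cv2.morphologyEx(dark,cv2.MORPH_OPEN,np.ones((3,3)))
    c=max(cv2.findContours(dark,0,1)[0],key=cv2.contourArea); r=cv2.minAreaRect(c)
    print('rect',np.round(r[0],1)+[x0,y0],np.round(r[1],1),r[2],cv2.contourArea(c))
    ins=cv2.drawContours(np.zeros_like(dark),[c],-1,1,-1); ins=cv2.erode(ins,np.ones((5,5)))
    v=g[ins>0]; th,_=cv2.threshold(v.reshape(-1,1),0,255,cv2.THRESH_OTSU); print('otsu',th)
    b=((g>th)&(ins>0)).astype(np.uint8)
    for q in cv2.findContours(b,0,1)[0]:
        if cv2.contourArea(q)>40:
            q=q+np.array([x0,y0]); rr=cv2.minAreaRect(q); B=cv2.boxPoints(rr); w=ray(f,B,24)
            print('  bar',np.round(rr[0],1),np.round(rr[1],1),'world',ray(f,rr[0],24)[0,:2].round(1),'sides',np.linalg.norm(w[1]-w[0]).round(1),np.linalg.norm(w[2]-w[1]).round(1))
E
python3 rest.py
```

```text
top [ 8. 13. 17. 46. 70. 82. 85.]
rect [456.4 212.8] [43.  86.1] 73.3007583618164 3359.5
otsu 33.0
  bar [435.3 218.6] [32.2 10.3] world [ 584.8 -254. ] sides 21.9 68.4
  bar [478.6 206.2] [31.6 10.1] world [ 609.7 -346.7] sides 21.6 67.2
scene [ 17.  31.  33.  93. 131. 133. 134.]
rect [139.  313.4] [ 54.2 111. ] 71.8472900390625 4825.5
otsu 61.0
  bar [110.8 319.7] [31.8 13.1] world [ 609.5 -345.5] sides 21.4 65.5
  bar [167.8 300.9] [30.8 12.9] world [ 584.6 -253. ] sides 21.5 65.5
```

>>> {"api": "servo_tool", "payload": {
  "commands": [
    [[0,0,0],[-2.5,0.24,0],0],
    [[0,0,0],[-4.6,0.45,0],0],
    [[0,0,0],[-4.6,0.45,0],0],
    [[0,0,0],[-4.6,0.45,0],0],
    [[0,0,0],[-4.6,0.45,0],0],
    [[0,0,0],[-4.6,0.45,0],0],
    [[0,0,-0.05],[-4.6,0.45,0],0],
    [[0,0,-0.055],[-2.2,0.21,0],0],
    [[0,0,0],[0,0,2],0],
    [[0,0,0],[0,0,2],0],
    [[0,0,0],[0,0,0.8],0],
    [[0,0,0],[0,0,0],0],
    [[0,0,0],[0,0,0],0]
  ]
}}

```text
t: 33.4
ee_pos: [599.3, -299.7, 68.6]
tool_rot: [3.141, 0.001, 1.833]
contact_force: [-0.9, -0.1, -5.2]
finger_gap: 58.1
grasp_force: 65.9
```

```bash
python3 -c "
from h import *
go(597.1,-299.8,20.7,1.8335)"
```

```text
at [ 599.3 -299.7   68.6] [3.141e+00 1.000e-03 1.833e+00] gap 58.1 t 33.4
shift cm [ 0.05 -0.22  4.79] norm 4.8 turn [ 0.001  0.001 -0.   ]
```

>>> {"api": "servo_tool", "payload": {
  "commands": [
    [[0,0,0],[0.05,-0.2,1.2],0],
    [[0,0,0],[0,0,1.2],0],
    [[0,0,0],[0,0,1.2],0],
    [[0,0,0],[0,0,0.6],0],
    [[0,0,0],[0,0,0.3],0],
    [[0,0,0],[0,0,0],0]
  ]
}}

```text
t: 34.15
ee_pos: [596.8, -299.6, 23.0]
tool_rot: [-3.142, -0.0, 1.833]
contact_force: [-0.1, -0.2, -3.3]
finger_gap: 58.3
grasp_force: 65.9
```

>>> {"api": "servo_tool", "payload": {
  "commands": [
    [[0,0,0],[0,0,0.1],0],
    [[0,0,0],[0,0,0.1],0],
    [[0,0,0],[0,0,0],0]
  ]
}}

```text
t: 34.52
ee_pos: [596.8, -299.6, 21.2]
tool_rot: [3.142, 0.0, 1.833]
contact_force: [-0.7, -0.1, -5.1]
finger_gap: 58.7
grasp_force: 65.9
```

>>> {"api": "servo_tool", "payload": {
  "commands": [
    [[0,0,0],[0,0,0.1],0],
    [[0,0,0],[0,0,0.05],0],
    [[0,0,0],[0,0,0],0]
  ]
}}

```text
t: 34.9
ee_pos: [596.9, -299.7, 20.7]
tool_rot: [3.141, 0.001, 1.833]
contact_force: [-2.3, 2.3, 6.2]
finger_gap: 58.6
grasp_force: 67.0
```

>>> {"api": "servo_tool", "payload": {
  "commands": [
    [[0,0,0],[0,0,0],7],
    [[0,0,0],[0,0,0],7.5],
    [[0,0,0],[0,0,0],8],
    [[0,0,0],[0,0,0],8],
    [[0,0,0],[0,0,-1.5],8],
    [[0,0,0],[0,0,-3],8],
    [[0,0,0],[0,0,-4],8],
    [[0,0,0],[0,0,-4],8],
    [[0,0,0],[0,0,-4],8],
    [[0,0,0],[2,-5,0],8],
    [[0,0,0],[2,-5,0],8],
    [[0,0,0],[2,-5,0],8],
    [[0,0,0],[2,-5,0],8],
    [[0,0,0],[0,0,0],8],
    [[0,0,0],[0,0,0],8]
  ]
}}

```text
t: 36.78
ee_pos: [383.9, -275.1, 185.9]
tool_rot: [3.14, 0.003, 1.832]
contact_force: [1.0, -0.4, 0.2]
finger_gap: 79.5
grasp_force: 0.0
```

```bash
python3 -c "
from h import *
t=shot('top'); s=shot('scene')
cr=lambda f,x,y,w,h:cv2.resize(f['frame'][y:y+h,x:x+w,::-1],(w*4,h*4),interpolation=cv2.INTER_CUBIC)
T=cv2.convertScaleAbs(np.vstack([np.hstack([cr(s,80,270,130,75),cr(t,405,180,70,75)]),np.hstack([cr(s,140,190,70,75),cr(s,410,170,60,75),cr(s,450,235,70,75)])]),alpha=1.3,beta=10)
cv2.imwrite('pics/fin.png',T); print(T.shape)
for n,f in(('top',t),('scene',s)):
  print(n,'stop top pred',proj(f,(405.8,259,55)),'vb top',proj(f,(369.4,-261.6,45)),'riser top corners')
  R=Ro.from_euler('z',.2627).as_matrix()
  print(proj(f,np.array([[a,b,20] for a in(-30,30) for b in(-72,72)])@R.T+[597.1,-299.8,24]).round(1).tolist())
"
```

```text
(600, 800, 3)
top stop top pred [[189.66456808 308.10535991]] vb top [[445.63132054 321.93565326]] riser top corners
[[497.0, 215.2], [430.6, 234.3], [488.1, 187.8], [422.1, 206.7]]
scene stop top pred [[439.30998276 184.08901276]] vb top [[166.09656626 202.50563857]] riser top corners
[[89.4, 303.5], [175.0, 276.2], [94.4, 332.7], [183.3, 303.3]]
```

View pics/fin.png

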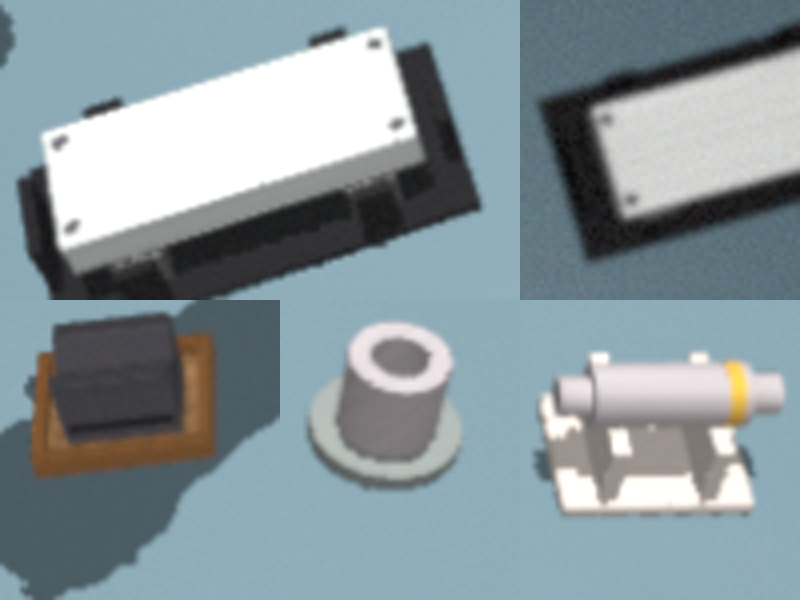

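The final picture shows the plate flat on the rest within 1–2 px of the predicted corners, and the stop upright on the spindle base at (440,184). The V-block stands square in the case and the shaft lies in both cradle notches.

```bash
python3 -c "
from h import *
print(job_done())"
```

```text
the job is handed in; nothing more can be done
None
```

The job is handed in: the shaft is in the cradle, the V-block in its case, the stop over the spindle pin and the riser plate on the rest. All four looked right in the final camera views, the gripper never went near the bottle or eyepiece, and no verdict came back at hand-in.

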